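Hang the board carrier in the notch of the sprung rail

ROBOT

A 6-joint arm with a two-finger parallel gripper is mounted at the origin on a cart in front of the work surface, level with it; the furniture and walls round the work are solid. World frame = base frame: x ahead of the robot, y to its left, z up, the work surface at z = 0. Lengths are in m, angles in rad, forces in N, time in s.
With the tool pointing down it reaches from about 0.375 to 0.975 m from the base axis. Payload 3.8 kg.
Tool frame: the origin (TCP) lies at the very end of the fingers, on their centre line; the grasp point (between the pads) lies 19 mm behind it; z points along the fingers, y is the direction in which the jaws open and shut (so a half turn about z gives the same grasp; the last joint's range is limited). The gripper opens to 85 mm and grips with 20 to 120 N. Pads are 22 mm wide; open, the fingers measure 114 mm over their backs; the gripper's body (76 mm by 85 mm) begins 54 mm behind the grasp point. The pads swing forward as they close: fully open they stand 13 mm farther back than shut.
Start: joints at [-1.277, 0.264, 1.604, -0, 1.274, -0.037], TCP at [0.219, -0.638, 0.231] pointing down, gripper open.
Joint ranges: [-2.63, 2.63], [-0.94, 2.18], [0.31, 2.57], [-1.31, 4.45], [0, 2.66], [-2.55, 2.55]. Speed limits (rad/s): [2.57, 2.57, 3.14, 3.14, 3.14, 3.14].

INTERFACE

Orientations are given as a rotation vector (axis times angle).
In Python, from workcell import bot, read_camera, finish_job gives the robot as it stands. The module is installed in compiled form; this text tells all that it offers.
- The arm moves only by the tool servo_tool, never from a script. Its argument "targets" is text: rows parted by semicolons, each of 7 numbers parted by spaces: the turn, a rotation vector about the tool's x, y, z in rad, then the shift along the tool's x, y, z in mm, then the finger opening in mm, from 0 to 85.4. In form: wx wy wz x y z gripper; .... A call has 1 to 8 rows; each row shifts and turns the pose as measured when the row begins, along the tool's axes as they then stand; what a row does not reach is not made up. A row lasts 1/12 s, in which the tool goes at most 41.7 mm and 7.16 degrees, less where a joint would pass 70% of its speed; a pose out of reach is approached as far as the arm can. A call is refused whole if a number of a shift passes 41.7 or a number of a turn 0.125, either way. A call with a gripper value outside its range is refused whole. The fingers move at their own pace and stop on an object; "newtons" is the grip in N (left out, the last holds). Time passes only in rows, so rows that do not move let the fingers close. It gives the time, the measured TCP pose, the force and the opening at its end, in the units of the state.
- bot.read_state(): the state, without advancing time (a new reading comes with each control period).
- read_camera(name): name is "side" or "top"; returns a dict with "image" (420x560x3 uint8, red, green, blue), "mtx" (3x3 intrinsics, pixels), "k1" (the pictures are not rectified: a ray, as slopes to the right and down, at radius r is drawn at 1 + k1 r^2 times it, then the intrinsics apply), "eye" and "orientation" of the camera in the world. Camera axes: x right, y up, looking along -z (the intrinsics and any distortion apply to the point x, -y, -z); pixel columns grow to the right and rows downward; lengths in m; the calibration is good to about 2 mm. A picture is of the moment at which its call begins. There is no depth.
- finish_job(): hands the job in, once; it reports no verdict.
The state is a dict: "time": time; "q": joint angles; "joint_vel": joint speeds; "joint_torque": joint torques, N m; "tool_pos": TCP position; "tcp_rot": TCP orientation; "wrist_force": force on the tool from outside, world axes, zero at the start; "torque": the same for the moment, N m; "width": opening from 0.0 (shut) to 1.0 (fully open).
Only numpy, scipy, OpenCV 4.12 (cv2) and the standard library are available. Lean on these libraries where they do the work, as an engineer would, in place of code of your own. Each camera call takes 0.05 s, during which the arm holds its last target.

TASK

Hook the orange board carrier, with the circuit board lying in its tray, over the bare loading section of the steel rail, then slide it along the rail against the blue sprung follower until it drops into the notch at the red mark. Let go with the carrier hanging upright and seated in the notch, holding the follower back, the board still in its tray; leave the other things on the bench where they are.

Things in the scene. Friction and masses are not known exactly. Their poses are not given: they have to be found in the camera images.
- carrier: Orange rigid hanging carrier, about 220 g, standing on its tray, front roughly (to 0.5 rad) to the robot. Origin: centre of tray's underside; x to the back, y left, z up. Tray 76 x 86 mm (x -36 to +40), rim 16 high. One upright (34 wide, 5 thick) at x = -34.5 mm joins tray and hook: the space between is open to the back, so bring it to the rail from the rail's front. Centre of mass under the hook.
- hook (a point): Roof of the carrier's hook slot: origin + 135 mm in z; it comes to lie on the rail's top edge. Roof is a flat bridge 50 mm wide (y), 8 thick, x -37 to +17 mm. Below it a front rib and a rear lip, each 50 mm wide and 6 thick, hang down 21 mm; between them a slot 18 mm wide (x -9 to +9), open below and at both y ends, for the rail. Axes as the carrier's.
- grip (a point): Where to grip the carrier from above: black tab on the bridge, 14 mm thick (x), 36 mm wide (y), from 142 to 199 mm above the tray's underside. This point is on its middle axis (carrier x = y = 0), 181 mm above the underside, 18 mm below the tab's top, 38 mm above the bridge.
- board: Green circuit board, 52 x 69 mm, 16 mm high with its parts, loose in the carrier's tray (inside 64 x 78 mm, floor 5 mm thick). Origin: centre of the board's underside.
- rail_stand: Fixed stand, steel rail along its y. Origin: its middle, on the bench; x back, y left, z up. Feet 70 x 30 x 10 mm and posts 22 x 20 at y = -160, +160, open between. Rail: flat bar 10 mm thick (x -5 to +5), z 180 to 210 (top edge), from a black end stop at y = -164 (to z 223) to a black block at y = +155 (to z 230). Bare loading section: y -164 to 0. The carrier slides to +y (left).
- loading (a point): Point on the rail's top edge, middle of the loading section: in the stand's frame (0, -65, 210) mm. Hook the carrier with its middle between y = -100 and -30 mm, so that the tray clears the post and the hook clears the follower. From the front, tray below the bar and rear lip above it, then lower.
- notch (a point): Middle of the notch's floor: in the stand's frame (0, +58, 202) mm. The notch has square sides, is 56 mm long (y +30 to +86 mm) and 8 mm deep below the rail's top edge; the 50 mm wide bridge of the hook drops into it. The rail's faces and a tag below it are red here. Axes as the stand's.
- follower_face (a point): Middle of the blue follower's flat face toward the loading section, z = 217 mm; in the stand's frame at y = 0 at rest, moving to +y when pushed. The side of the 50 mm wide hook pushes it: the hook's middle is then 25 mm before the face.
- follower (a joint): Travel (m) of the sprung blue follower, a saddle 34 x 35 mm (x, y), z 188 to 222 mm, astride the rail: 0 at rest, covering part of the notch; up to 0.105 when pushed to +y. Spring force 3 N at 0, 6 N at 0.1. It pushes a released carrier back along the rail unless it sits in the notch; then it presses it against the notch's near side and reads about 0.08.
- battery: Bystander: grey and black block battery, 71 x 48 x 98 mm.
- lamp: Bystander: small lamp with a coiled end, 46 x 20 x 20 mm.
- driver: Bystander: green screwdriver, 129 mm long.
- cutters: Bystander: red cutters, 126 mm long, behind the rail.
- shears: Bystander: red-handled shears, 156 mm long.
- tape: Bystander: roll of blue tape, 68 mm across, 19 mm high.
Mind the look-alikes: they are no part of the job. Leave any purple look-alike of the board alone.

How it is judged:
On the way:
1. the carrier is hooked over the loading section of the rail, before the follower has been pushed back more than about 15 mm (x of hook in the frame of rail_stand between -0.01 and 0.01 m and y of hook in the frame of rail_stand between -0.14 and -0.01 m and z of hook in the frame of rail_stand between 0.205 and 0.223 m and angle between the y axis of carrier and the y axis of rail_stand, either way round below 0.3 rad), for 0.1 s.
At the end, for the whole second after the job is handed in: The carrier hangs at rest with its hook in the notch (slot's roof within 9 mm across, 8 mm along and 4 mm in height of the notch floor's middle), upright within 0.15 rad, in line with the rail within 0.25 rad; the follower is held back over 70 mm; the board lies in the tray (x of hook in the frame of notch between -0.009 and 0.009 m and y of hook in the frame of notch between -0.008 and 0.008 m and z of hook in the frame of notch between -0.003 and 0.004 m and angle between carrier's own z axis and vertical below 0.15 rad and angle between the y axis of carrier and the y axis of rail_stand, either way round below 0.25 rad and value of joint follower above 0.07 m and x of board in the frame of carrier between -0.014 and 0.014 m and y of board in the frame of carrier between -0.014 and 0.014 m and z of board in the frame of carrier between 0 and 0.014 m and linear speed of carrier below 0.02 m/s); the robot touches nothing.
It fails at once if a bystander (battery, lamp, screwdriver, cutters, shears, tape) is moved by more than 30 mm (distance of any of battery, lamp, driver, cutters, shears, tape from where it was at the start of the episode above 0.03 m).
It also fails if it takes over 45 s, if anything falls off the work surface, if the arm or the gripper's body presses on something with over 40 N, if the wrist force passes 120 N, or if a joint passes its speed limit or range.

## Working session

There is one attempt and no reset: what is moved stays moved. The work goes in short steps, Python scripts to look and compute and a tool call to move; the robot and the scene stay as the last step left them, time stands still between calls to the robot, and variables do not carry over. Pictures are saved under pics/ and viewed, and the job is handed in when it is done.

Besides the shell and the picture viewer there is one more tool, called as a command line: name --argument value ..., lists and objects as JSON in quotes. servo_tool: Moves the arm, as the interface text tells. Its arguments: {"type":"object","properties":{"targets":{"type":"string"},"newtons":{"type":"number"}},"required":["targets"]}

```bash
mkdir -p pics; python3 - <<'E'
from workcell import bot, read_camera
import cv2
s=bot.read_state(); print(s)
for n in("side","top"):
    c=read_camera(n); cv2.imwrite(f"pics/{n}0.png",c["image"][:,:,::-1]); print(n,c["mtx"],c["k1"],c["eye"],c["orientation"])
E
```

```text
{'time': 0.0, 'q': array([-1.27689421e+00,  2.64771118e-01,  1.60533654e+00, -3.89610793e-06,
        1.27369735e+00, -3.68650004e-02]), 'joint_vel': array([ 0.0011131 , -0.0001806 ,  0.00118136, -0.00143622,  0.00020778,
       -0.00054662]), 'joint_torque': array([-1.02464226e-03, -5.15116310e+01, -3.67314506e+01, -3.27222215e-04,
        1.28138563e-02,  1.65320233e-05]), 'tool_pos': array([ 0.21903207, -0.63772286,  0.22997014]), 'tcp_rot': array([-3.09656248e+00, -5.16843129e-01,  4.50880784e-04]), 'wrist_force': array([-0.77741948, -0.2001359 ,  0.39654056]), 'torque': array([ 0.01416338,  0.00540361, -0.05467281]), 'width': 0.9994460498903613}
side [[499.93426069   0.         272.04207345]
 [  0.         499.93426069 215.70825128]
 [  0.           0.           1.        ]] -0.0563648524743841 [ 0.55869713 -1.1841629   0.83341751] [1.04932578 0.01129586 0.02225731]
top [[482.07895677   0.         272.10391728]
 [  0.         482.07895677 206.99931413]
 [  0.           0.           1.        ]] -0.11657186371896522 [ 0.38691669 -0.02808269  1.46089673] [ 0.08793153 -0.08535226 -1.58745536]
```

View pics/side0.png

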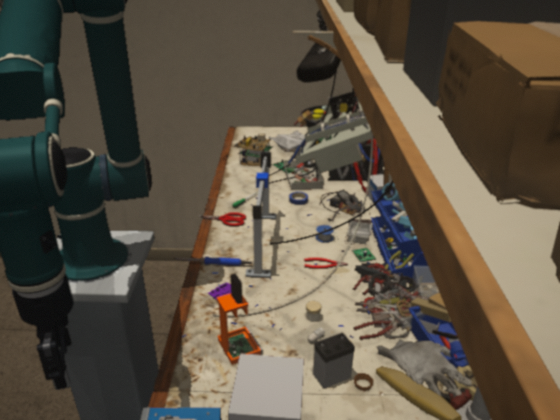

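View pics/top0.png

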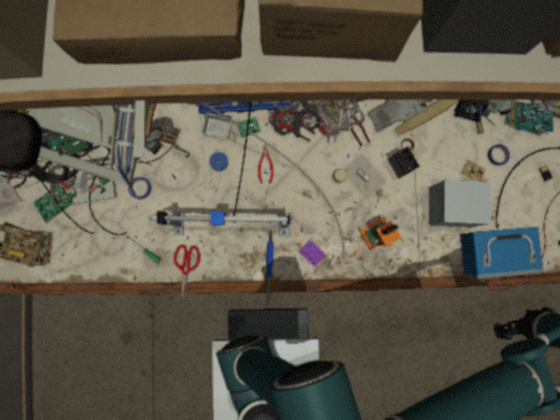

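```bash
cat > h.py <<'E'
import numpy as np, cv2
from scipy.spatial.transform import Rotation as R
from workcell import bot, read_camera
def und(c,uv):
    uv=np.atleast_2d(np.float64(uv)); d=np.array([c["k1"],0,0,0,0.])
    return cv2.undistortPoints(uv[:,None],c["mtx"],d)[:,0]
def ray(c,uv):
    p=und(c,uv); d=np.c_[p[:,0],-p[:,1],-np.ones(len(p))]
    return R.from_rotvec(c["orientation"]).apply(d)
def onz(c,uv,z):
    d=ray(c,uv); t=(z-c["eye"][2])/d[:,2]; return c["eye"]+t[:,None]*d
def proj(c,P):
    p=R.from_rotvec(c["orientation"]).inv().apply(np.atleast_2d(P)-c["eye"])
    x=p[:,0]/-p[:,2]; y=-p[:,1]/-p[:,2]; k=1+c["k1"]*(x*x+y*y)
    return np.c_[x*k*c["mtx"][0,0]+c["mtx"][0,2],y*k*c["mtx"][1,1]+c["mtx"][1,2]]
def tri(c1,u1,c2,u2):
    A=[];b=[]
    for c,u in((c1,u1),(c2,u2)):
        d=ray(c,u)[0]; d/=np.linalg.norm(d); M=np.eye(3)-np.outer(d,d); A.append(M); b.append(M@c["eye"])
    x,*_=np.linalg.lstsq(np.vstack(A),np.hstack(b),rcond=None); return x, [proj(c,x)[0]-u for c,u in((c1,u1),(c2,u2))]
def crop(c,x0,y0,x1,y1,f,name):
    im=cv2.resize(c["image"][y0:y1,x0:x1],None,fx=f,fy=f,interpolation=cv2.INTER_CUBIC)[:,:,::-1].copy()
    st=10
    for x in range((x0//st+1)*st,x1,st):
        cv2.line(im,((x-x0)*f,0),((x-x0)*f,6 ),(255,255,0),1); cv2.putText(im,str(x),((x-x0)*f,16),0,.35,(255,255,0),1)
    for y in range((y0//st+1)*st,y1,st):
        cv2.line(im,(0,(y-y0)*f),(6,(y-y0)*f),(255,255,0),1); cv2.putText(im,str(y),(8,(y-y0)*f+4),0,.35,(255,255,0),1)
    cv2.imwrite("pics/"+name,im)
E
python3 - <<'E'
from h import *
import pickle
t=read_camera("top"); s=read_camera("side"); pickle.dump((t,s),open("c0.pkl","wb"))
crop(t,145,195,305,245,5,"t1.png"); crop(t,345,205,415,260,10,"t2.png")
crop(s,200,260,280,370,5,"s1.png"); crop(s,230,140,300,290,4,"s2.png")
E
```

```text
(no output)
```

View pics/t1.png

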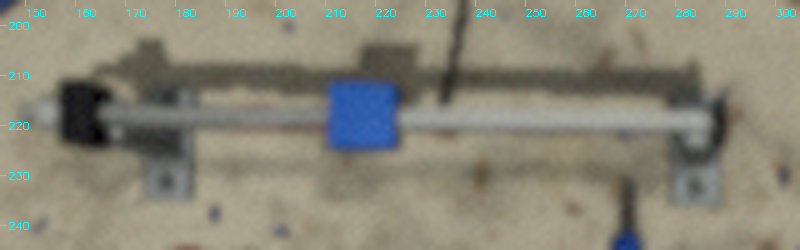

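View pics/t2.png

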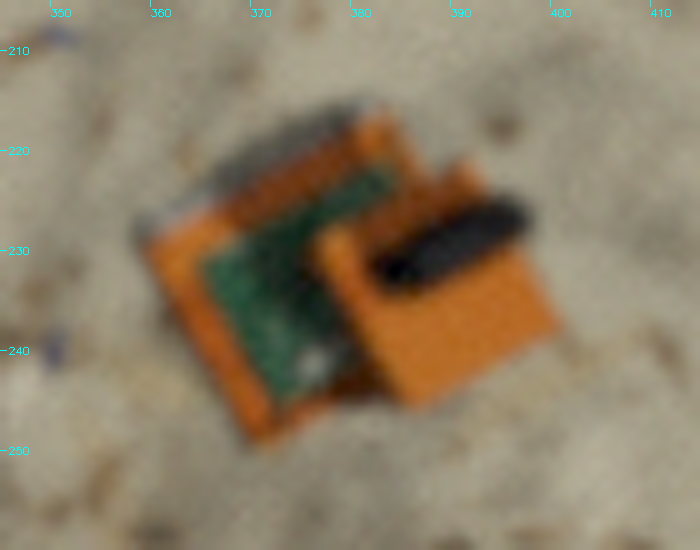

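View pics/s1.png

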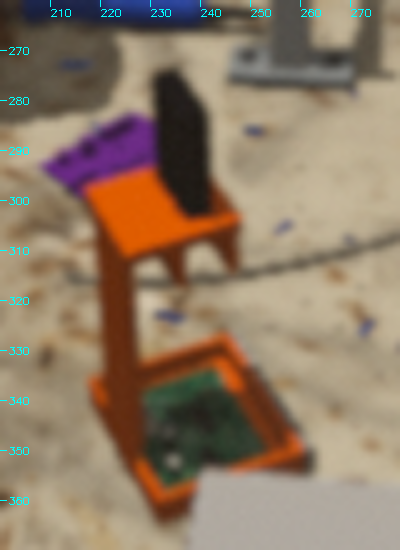

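View pics/s2.png

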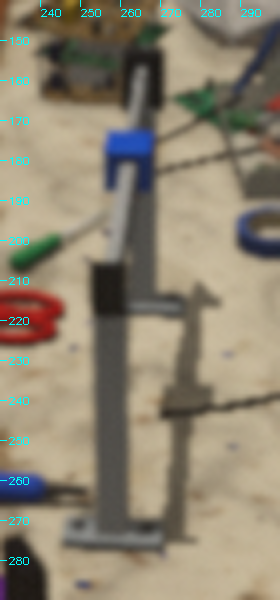

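```bash
python3 - <<'E'
from h import *
import pickle
np.set_printoptions(precision=4,suppress=True)
t,s=pickle.load(open("c0.pkl","rb"))
# bridge top corners z=.143
tb=[(386,246),(400.8,237.5),(391.5,221),(376.5,229)]
P=onz(t,tb,.143);print("bridge top\n",P,np.linalg.norm(np.diff(P,axis=0),axis=1))
sb=[(217,297),(224.5,311),(247,303.5)]
Q=onz(s,sb,.143);print("bridge side\n",Q,np.linalg.norm(np.diff(Q,axis=0),axis=1))
# tray rim z=.016
P=onz(t,[(359,229),(383,216),(370.5,249.5)],.016);print("tray\n",P,np.linalg.norm(P[1:]-P[0],axis=1))
# rail line: bright pixels
im=t["image"].astype(float)
g=im.sum(2)
pts=[]
for u in list(range(228,278,4))+list(range(170,205,4)):
    w=np.clip(g[210:228,u]-0,0,None); bg=np.median(w); w=np.clip(w-bg-20,0,None)
    if w.sum()>30: pts.append((u,(w*np.arange(210,228)).sum()/w.sum(), w.max()))
print(np.array(pts))
hsv=cv2.cvtColor(t["image"],cv2.COLOR_RGB2HSV)
for n,c in(("t",t),("s",s)):
    h=cv2.cvtColor(c["image"],cv2.COLOR_RGB2HSV)
    m=cv2.inRange(h,(105,120,90),(125,255,255)); nn,l,st,ce=cv2.connectedComponentsWithStats(m)
    for i in range(1,nn):
        if st[i,4]>60: print(n,st[i],ce[i])
E
```

```text
bridge top
 [[ 0.4191 -0.3378  0.143 ]
 [ 0.4415 -0.3801  0.143 ]
 [ 0.4876 -0.356   0.143 ]
 [ 0.4663 -0.3133  0.143 ]] [0.0478 0.052  0.0477]
bridge side
 [[ 0.4203 -0.3388  0.143 ]
 [ 0.4414 -0.384   0.143 ]
 [ 0.4867 -0.3587  0.143 ]] [0.0499 0.0519]
tray
 [[ 0.4751 -0.2876  0.016 ]
 [ 0.513  -0.3622  0.016 ]
 [ 0.4128 -0.3202  0.016 ]] [0.0837 0.0703]
[[228.     221.118   37.5   ]
 [232.     220.8201  66.5   ]
 [236.     218.7516  57.5   ]
 [240.     217.4424  52.5   ]
 [244.     216.9455  81.5   ]
 [248.     217.5455  79.5   ]
 [252.     217.0539  60.    ]
 [256.     217.3597  90.    ]
 [260.     217.5146  80.    ]
 [264.     217.6747  91.    ]
 [268.     217.4017  89.    ]
 [272.     217.539  106.5   ]
 [276.     217.9404 114.5   ]
 [170.     217.847   44.5   ]
 [174.     218.547  111.    ]
 [178.     218.2714 118.5   ]
 [182.     217.0603  46.    ]
 [186.     222.3636  51.5   ]
 [190.     221.1779  42.    ]
 [194.     222.2395  63.    ]
 [198.     223.1519  67.    ]
 [202.     224.0816  34.    ]]
t [252 104  39   5  67] [269.791  106.4478]
t [211 153  16  17 160] [218.3    161.0875]
t [211 211  14  14 172] [216.9419 217.6047]
t [267 242   6  22 104] [269.4327 252.3942]
s [257 172  11   8  70] [262.1714 175.4857]
s [378 200  33  42 256] [391.8984 221.0078]
s [374 224  21  47 150] [382.8867 246.5267]
s [219 258  22   6  88] [229.1591 260.3295]
s [410 307  32  37 144] [425.9653 328.0903]
s [439 323  16  11 107] [445.9252 328.0841]
s [451 342  10   9  66] [455.7273 345.9394]
```

```bash
python3 - <<'E'
from h import *
import pickle
np.set_printoptions(precision=4,suppress=True)
t,s=pickle.load(open("c0.pkl","rb"))
a=t["image"].astype(int)
for u in (180,192,202,230,245,260,275):
    print(u,[tuple(x) for x in a[212:225,u]])
crop(t,215,205,295,240,10,"t3.png"); crop(t,145,200,225,240,10,"t4.png")
E
```

```text
180 [(np.int64(73), np.int64(73), np.int64(69)), (np.int64(77), np.int64(81), np.int64(78)), (np.int64(77), np.int64(81), np.int64(78)), (np.int64(84), np.int64(88), np.int64(86)), (np.int64(104), np.int64(104), np.int64(103)), (np.int64(124), np.int64(124), np.int64(119)), (np.int64(125), np.int64(125), np.int64(121)), (np.int64(109), np.int64(107), np.int64(105)), (np.int64(87), np.int64(87), np.int64(85)), (np.int64(64), np.int64(64), np.int64(63)), (np.int64(62), np.int64(64), np.int64(60)), (np.int64(59), np.int64(61), np.int64(57)), (np.int64(57), np.int64(60), np.int64(55))]
192 [(np.int64(129), np.int64(123), np.int64(106)), (np.int64(151), np.int64(149), np.int64(124)), (np.int64(164), np.int64(156), np.int64(133)), (np.int64(155), np.int64(147), np.int64(126)), (np.int64(140), np.int64(137), np.int64(122)), (np.int64(132), np.int64(130), np.int64(124)), (np.int64(127), np.int64(130), np.int64(123)), (np.int64(119), np.int64(116), np.int64(111)), (np.int64(124), np.int64(116), np.int64(107)), (np.int64(143), np.int64(132), np.int64(117)), (np.int64(161), np.int64(152), np.in
[... 2463 characters left out ...]
p.int64(150), np.int64(142), np.int64(114)), (np.int64(148), np.int64(139), np.int64(113))]
275 [(np.int64(79), np.int64(72), np.int64(65)), (np.int64(90), np.int64(83), np.int64(72)), (np.int64(118), np.int64(113), np.int64(96)), (np.int64(145), np.int64(140), np.int64(123)), (np.int64(158), np.int64(154), np.int64(137)), (np.int64(160), np.int64(159), np.int64(148)), (np.int64(163), np.int64(165), np.int64(157)), (np.int64(162), np.int64(165), np.int64(155)), (np.int64(144), np.int64(146), np.int64(139)), (np.int64(125), np.int64(122), np.int64(113)), (np.int64(126), np.int64(121), np.int64(107)), (np.int64(133), np.int64(128), np.int64(107)), (np.int64(128), np.int64(121), np.int64(106))]
```

View pics/t3.png

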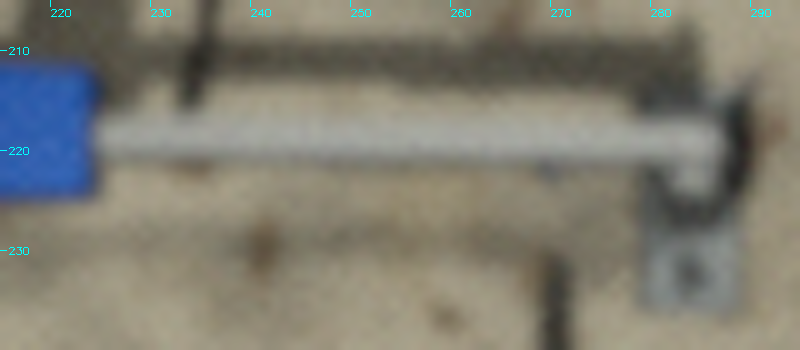

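View pics/t4.png

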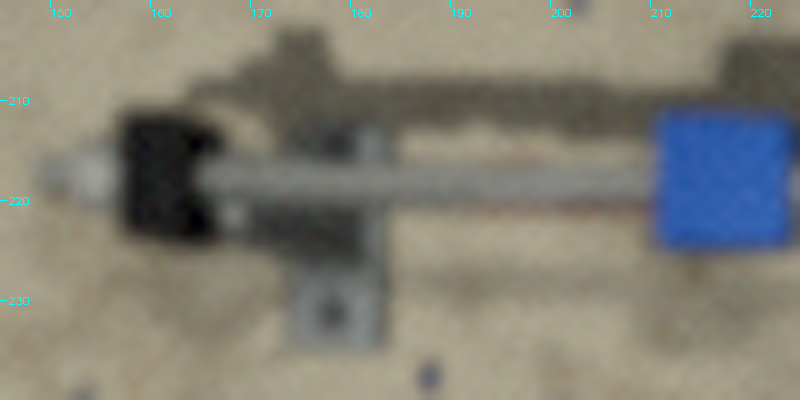

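```bash
python3 - <<'E'
from h import *
import pickle
np.set_printoptions(precision=4,suppress=True)
t,s=pickle.load(open("c0.pkl","rb"))
P=onz(t,[(180,217.6),(202,217.8),(245,218.3),(275,218.6)],.21);print(P)
print(np.polyfit(P[:,1],P[:,0],1))
print("blue top R/L",onz(t,[(223.5,217.6),(210.5,217.6)],.222))
print("feet R: L/R sides, front edge",onz(t,[(278.3,230),(287.8,230),(283,235.5)],.01))
print("feet L",onz(t,[(173.3,230),(182.7,230),(178,234)],.01))
print("side blue top corners",onz(s,[(256.2,171.5),(268,171.5),(256.2,178.5),(268,179)],.222))
print("side stop top near corners",onz(s,[(252.5,206),(260.5,206)],.223))
print("carrier bridge -.5",onz(t,np.array([(386,246),(400.8,237.5),(391.5,221),(376.5,229)])-.5,.143).mean(0))
crop(s,245,140,285,220,7,"s3.png")
crop(s,235,195,285,280,7,"s4.png")
crop(t,370,215,405,250,15,"t5.png")
E
```

```text
[[ 0.5017  0.2142  0.21  ]
 [ 0.5002  0.1563  0.21  ]
 [ 0.4968  0.0438  0.21  ]
 [ 0.4946 -0.0343  0.21  ]]
[0.0287 0.4956]
blue top R/L [[0.4986 0.0987 0.222 ]
 [0.4992 0.1324 0.222 ]]
feet R: L/R sides, front edge [[ 0.4772 -0.0446  0.01  ]
 [ 0.4767 -0.0732  0.01  ]
 [ 0.4604 -0.0584  0.01  ]]
feet L [[0.4827 0.2734 0.01  ]
 [0.4822 0.2446 0.01  ]
 [0.4704 0.259  0.01  ]]
side blue top corners [[0.4821 0.1363 0.222 ]
 [0.5163 0.1372 0.222 ]
 [0.4845 0.0894 0.222 ]
 [0.5179 0.087  0.222 ]]
side stop top near corners [[ 0.4835 -0.0737  0.223 ]
 [ 0.5038 -0.0732  0.223 ]]
carrier bridge -.5 [ 0.455  -0.3455  0.143 ]
```

View pics/s3.png

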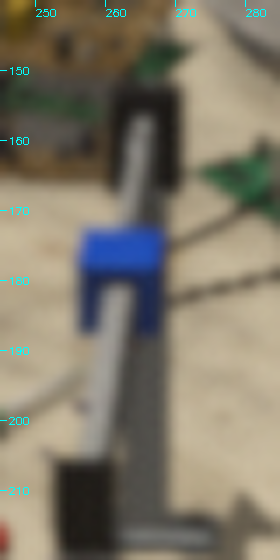

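View pics/s4.png

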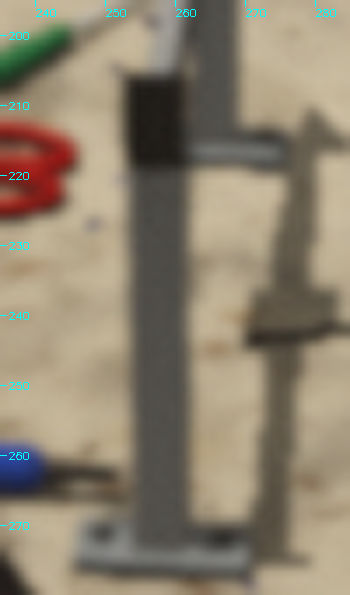

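servo_tool --targets "0 0 0 9.7 -28.3 -8 85;0 0 0 9.7 -28.3 -8 85;0 0 0 9.7 -28.3 -8 85;0 0 0 9.7 -28.3 -8 85;0 0 0 9.7 -28.3 -8 85;0 0 0 9.7 -28.3 -8 85;0 0 0 9.7 -28.3 -8 85;0 0 0 9.7 -28.3 -8 85" --newtons 60

```text
time: 0.87
tool_pos: [0.2171, -0.3916, 0.2892]
tcp_rot: [-3.088, -0.508, 0.004]
wrist_force: [0.1, 0.4, 1.1]
width: 0.997
```

servo_tool --targets "0 0 -0.124 0 0 0 85;0 0 -0.124 0 0 0 85;0 0 -0.124 0 0 0 85;0 0 -0.124 0 0 0 85;0 0 -0.124 0 0 0 85;0 0 -0.124 0 0 0 85;0 0 -0.124 0 0 0 85;0 0 -0.124 0 0 0 85"

```text
time: 1.53
tool_pos: [0.2172, -0.3841, 0.2924]
tcp_rot: [-2.466, -1.936, -0.006]
wrist_force: [-0.3, 0.2, -0.1]
width: 0.996
```

```bash
cat >> h.py <<'E'
def st(tx,ty,tz,thy):
    """world target of TCP, tool-y yaw (deg), tool down -> delta in tool axes"""
    s=bot.read_state(); Rt=R.from_rotvec(s["tcp_rot"]); M=Rt.as_matrix()
    th=np.deg2rad(thy); y=np.array([np.cos(th),np.sin(th),0]); z=np.array([0,0,-1.]); x=np.cross(y,z)
    rv=(Rt.inv()*R.from_matrix(np.c_[x,y,z])).as_rotvec()
    d=(M.T@(np.array([tx,ty,tz])-s["tool_pos"]))*1000
    np.set_printoptions(precision=4,suppress=True)
    print("t",s["time"],"pos",s["tool_pos"],"yaw",np.degrees(np.arctan2(M[1,1],M[0,1])),"tilt",M[:,2],"w",s["width"])
    print("F",s["wrist_force"],"T",s["torque"],"q",s["q"]); print("turn",rv,"shift",d)
E
python3 -c "
from h import *
st(.40,-.3425,.29,27.2)"
```

```text
t 1.5333 pos [ 0.2172 -0.3841  0.2924] yaw -13.725360316414289 tilt [-0.0012  0.0076 -1.    ] w 0.9963677251846814
F [-0.3338  0.2363 -0.0584] T [ 0.0058 -0.0202 -0.0144] q [-1.1144 -0.2208  1.9869  0.0023  1.3828 -0.8753]
turn [-0.0003 -0.0079 -0.7143] shift [ 83.75   167.7525   2.4899]
```

servo_tool --targets "0 0 -0.119 0 0 0 85;0 0 -0.119 0 0 0 85;0 0 -0.119 0 0 0 85;0 0 -0.119 0 0 0 85;0 0 -0.119 0 0 0 85;0 -0.008 -0.119 0 0 0 85"

```text
time: 2.03
tool_pos: [0.2167, -0.383, 0.2914]
tcp_rot: [1.589, 2.71, 0.004]
wrist_force: [0.6, 0.1, 0.3]
width: 0.997
```

```bash
python3 -c "
from h import *
st(.463,-.3425,.25,27.2)"
```

```text
t 2.0333 pos [ 0.2167 -0.383   0.2914] yaw 29.230253180150864 tilt [ 0.0016  0.0017 -1.    ] w 0.9968343406227113
F [0.6109 0.1301 0.3138] T [-0.0137  0.0084 -0.0085] q [-1.1143 -0.2277  1.9942  0.0022  1.3759 -1.6248]
turn [ 0.0022 -0.0007  0.0354] shift [-84.9857 234.6266  41.8929]
```

servo_tool --targets "0 0 0.03 -10.6 29 5 85;0 0 0 -10.6 29 5 85;0 0 0 -10.6 29 5 85;0 0 0 -10.6 29 5 85;0 0 0 -10.6 29 5 85;0 0 0 -10.6 29 5 85;0 0 0 -10.6 29 5 85;0 0 0 -10.6 29 5 85"

```text
time: 2.7
tool_pos: [0.4655, -0.3492, 0.2514]
tcp_rot: [1.631, 2.682, -0.005]
wrist_force: [-0.3, 0.1, -0.0]
width: 0.997
```

servo_tool --targets "0 0 0 0 0 0 85;0 0 0 0 0 0 85"

```text
time: 2.87
tool_pos: [0.4704, -0.347, 0.2488]
tcp_rot: [1.625, 2.688, -0.002]
wrist_force: [0.2, 0.2, 0.6]
width: 0.994
```

```bash
python3 -c "
from h import *
st(.463,-.3425,.162,27.2)
t=read_camera('top');s=read_camera('side')
crop(t,330,180,430,260,7,'t6.png');crop(s,190,230,290,330,6,'s6.png')"
```

```text
t 2.8667 pos [ 0.4704 -0.347   0.2488] yaw 27.698871559456222 tilt [ 0.0004 -0.0017 -1.    ] w 0.9944967016941686
F [0.1542 0.1905 0.6088] T [-0.0105  0.0226  0.0546] q [-0.6775  0.0824  1.7827 -0.0011  1.2752 -1.1606]
turn [-0.0004  0.0016  0.0087] shift [ 7.572  -4.4288 86.7707]
```

View pics/t6.png

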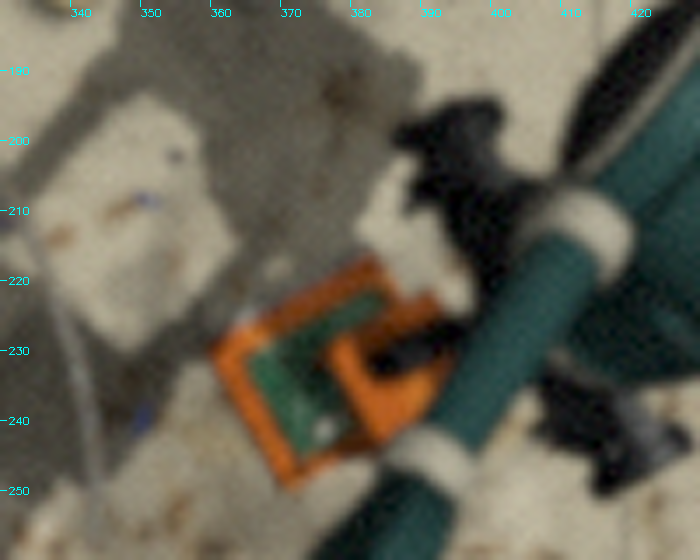

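View pics/s6.png

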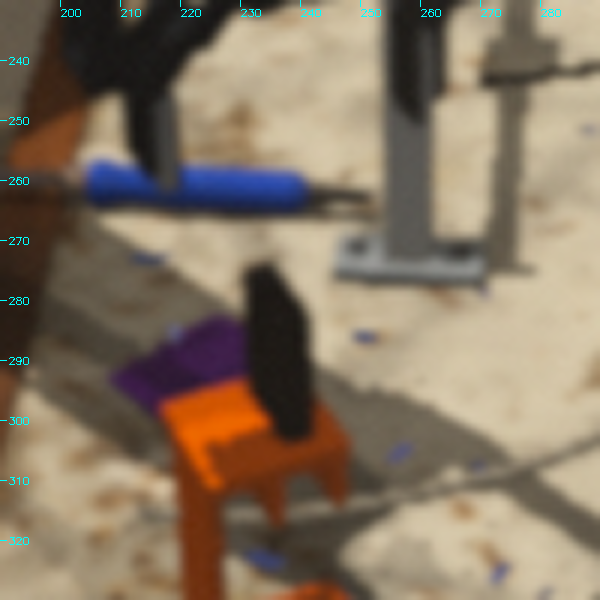

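servo_tool --targets "0 0 0.009 7.6 -4.4 10 85;0 0 0 0 0 18 85;0 0 0 0 0 18 85;0 0 0 0 0 18 85;0 0 0 0 0 12 85;0 0 0 0 0 0 85"

```text
time: 3.47
tool_pos: [0.4564, -0.3465, 0.1754]
tcp_rot: [1.645, 2.667, -0.006]
wrist_force: [-0.8, 0.4, -0.6]
width: 0.992
```

```bash
python3 -c "
from h import *
st(.463,-.3425,.162,27.2)"
```

```text
t 3.4667 pos [ 0.4564 -0.3465  0.1754] yaw 26.670958888913294 tilt [ 0.0052 -0.008  -1.    ] w 0.9917050833545686
F [-0.7535  0.3556 -0.6402] T [ 0.0564  0.0569 -0.0073] q [-0.6911  0.1085  1.893  -0.0031  1.1309 -1.1553]
turn [ 0.001   0.0095 -0.0092] shift [ 0.7403  7.6967 13.3958]
```

servo_tool --targets "0.001 0.009 -0.009 0.7 7.7 12 85;0 0 0 0 0 0 85;0 0 0 0 0 0 85"

```text
time: 3.72
tool_pos: [0.4625, -0.3435, 0.1642]
tcp_rot: [1.639, 2.679, -0.0]
wrist_force: [0.3, -0.4, 0.5]
width: 0.993
```

```bash
python3 -c "
from h import *
st(.463,-.3425,.162,27.2)"
```

```text
t 3.7167 pos [ 0.4625 -0.3435  0.1642] yaw 27.084636359721017 tilt [ 0.0012 -0.001  -1.    ] w 0.9933932354633
F [ 0.3189 -0.4071  0.5286] T [ 0.0087 -0.0425  0.0157] q [-0.682   0.129   1.892  -0.      1.119  -1.1547]
turn [ 0.0006  0.0015 -0.002 ] shift [0.6736 0.8938 2.2167]
```

servo_tool --targets "0 0 0 0 0 1 30;0 0 0 0 0 0 30;0 0 0 0 0 0 30;0 0 0 0 0 0 5;0 0 0 0 0 0 5;0 0 0 0 0 0 5;0 0 0 0 0 0 5;0 0 0 0 0 0 5" --newtons 60

```text
time: 4.38
tool_pos: [0.4645, -0.3447, 0.1665]
tcp_rot: [1.635, 2.675, -0.002]
wrist_force: [0.1, -0.6, -0.4]
width: 0.156
```

servo_tool --targets "0 0 0 0 0 0 5;0 0 0 0 0 0 5;0 0 0 0 0 0 5;0 0 0 0 0 0 5"

```text
time: 4.72
tool_pos: [0.4645, -0.3447, 0.1664]
tcp_rot: [1.635, 2.675, -0.002]
wrist_force: [-0.1, 0.3, -0.7]
width: 0.157
```

```bash
python3 -c "
from h import *
st(.463,-.3425,.162,27.2)
t=read_camera('top');s=read_camera('side')
crop(t,330,180,430,260,7,'t7.png');crop(s,190,260,290,370,5,'s7.png')"
```

```text
t 4.7167 pos [ 0.4645 -0.3447  0.1664] yaw 27.136175837989793 tilt [ 0.005  -0.0044 -1.    ] w 0.15672072471558585
F [-0.1174  0.3232 -0.6535] T [ 0.0265 -0.0255 -0.0202] q [-0.6814  0.128   1.8888 -0.0003  1.1181 -1.1548]
turn [ 0.0024  0.0062 -0.0011] shift [ 2.6844 -0.2929  4.391 ]
```

View pics/s7.png

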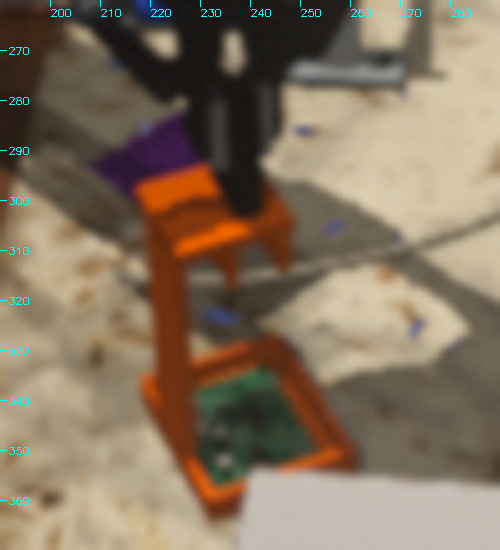

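servo_tool --targets "0 0 0 0 0 -6 5;0 0 0 0 0 -15 5;0 0 0 0 0 -15 5;0 0 0 0 0 -15 5;0 0 0 0 0 -15 5;0 0 0 0 0 -15 5;0 0 0 0 0 -15 5;0 0 0 0 0 -8 5"

```text
time: 5.48
tool_pos: [0.4599, -0.3408, 0.2688]
tcp_rot: [-1.633, -2.673, -0.002]
wrist_force: [0.2, -1.5, -2.3]
width: 0.151
```

```bash
python3 -c "
from h import *
st(.41,-.20,.275,-1.65)"
```

```text
t 5.4833 pos [ 0.4599 -0.3408  0.2688] yaw 27.143299646806202 tilt [-0.0076  0.0059 -1.    ] w 0.1514421796561249
F [ 0.2347 -1.5286 -2.3413] T [-0.018  -0.0413  0.0267] q [-0.6811  0.0553  1.7748 -0.0002  1.3212 -1.1548]
turn [-0.0061 -0.0075  0.5025] shift [148.098   19.7977  -4.9499]
```

servo_tool --targets "0 0 0.05 10 1 0 5;0 0 0.065 18 1 -1 5;0 0 0.065 18 0 -1 5;0 0 0.065 18 -1 -1 5;0 0 0.065 18 -3 -1 5;0 0 0.065 18 -4 -1 5;0 0 0.065 18 -5 0 5;0 0 0.05 18 -6 0 5"

```text
time: 6.15
tool_pos: [0.4097, -0.2096, 0.276]
tcp_rot: [-2.264, -2.168, 0.004]
wrist_force: [0.5, 0.6, -1.8]
width: 0.154
```

```bash
python3 -c "
from h import *
st(.41,.035,.275,-1.65)"
```

```text
t 6.15 pos [ 0.4097 -0.2096  0.276 ] yaw -2.4833913280822957 tilt [-0.0067  0.0036 -1.    ] w 0.1536523025634177
F [ 0.4561  0.5913 -1.7744] T [-0.011  -0.0477  0.0222] q [-0.5267 -0.1733  1.9778 -0.0002  1.3448 -0.4833]
turn [-0.0068 -0.0034 -0.0146] shift [244.338  -10.3122   1.8661]
```

servo_tool --targets "-0.007 -0.003 -0.015 22 -1 0 5;0 0 0 30 -1 0 5;0 0 0 30 -1 0 5;0 0 0 30 -1 0 5;0 0 0 30 -1 0 5;0 0 0 30 -1 0 5;0 0 0 30 -1 0 5;0 0 0 24 -1 0 5"

```text
time: 6.82
tool_pos: [0.4035, 0.0255, 0.2741]
tcp_rot: [-2.261, -2.178, 0.002]
wrist_force: [0.4, 0.8, -2.5]
width: 0.156
```

servo_tool --targets "0 0 0 5 0 0 5;0 0 0 0 0 0 5;0 0 0 0 0 0 5"

```text
time: 7.07
tool_pos: [0.4022, 0.035, 0.2736]
tcp_rot: [-2.251, -2.185, 0.002]
wrist_force: [0.1, -0.2, -2.5]
width: 0.149
```

```bash
python3 -c "
from h import *
st(.41,.035,.275,-1.65)
t=read_camera('top');s=read_camera('side')
crop(t,190,190,330,260,5,'t8.png');crop(s,180,110,300,290,4,'s8.png')"
```

```text
t 7.0667 pos [0.4022 0.035  0.2736] yaw -1.6906197860934866 tilt [-0.0041  0.0025 -1.    ] w 0.149113839483605
F [ 0.1011 -0.1623 -2.5221] T [ 0.0028  0.0287 -0.0314] q [ 0.023  -0.2953  2.0779  0.0026  1.363   0.0519]
turn [-0.0041 -0.0024 -0.0007] shift [ 0.2     7.8331 -1.4675]
```

View pics/t8.png

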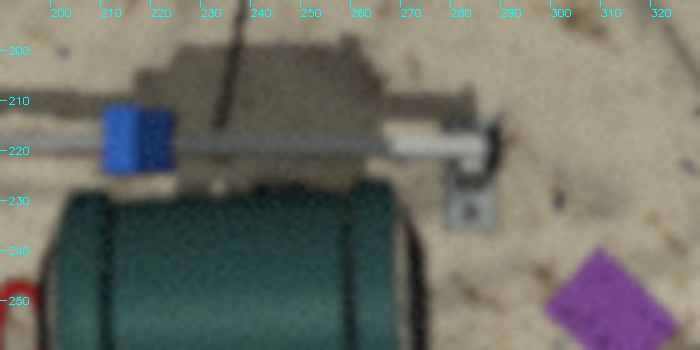

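View pics/s8.png

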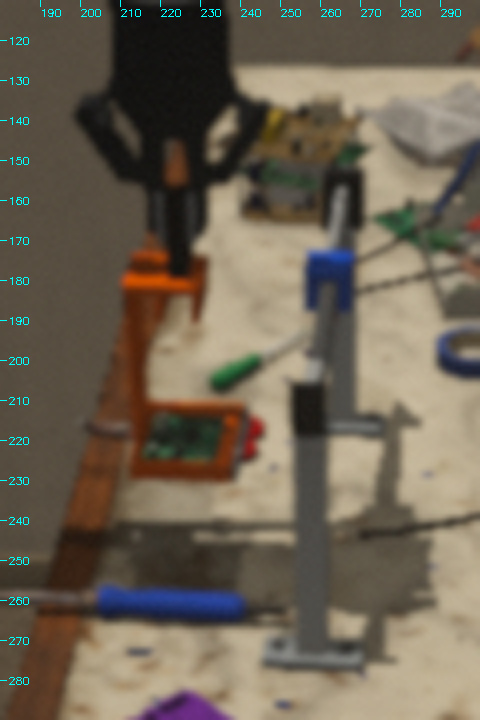

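servo_tool --targets "-0.004 -0.002 0 0 7 -2 5;0 0 0 0 14 0 5;0 0 0 0 14 0 5;0 0 0 0 14 0 5;0 0 0 0 14 0 5;0 0 0 0 14 0 5;0 0 0 0 10 0 5;0 0 0 0 0 0 5"

```text
time: 7.83
tool_pos: [0.4971, 0.021, 0.276]
tcp_rot: [2.268, 2.166, -0.0]
wrist_force: [0.1, -1.3, -2.7]
width: 0.154
```

```bash
python3 -c "
from h import *
st(.4966,.035,.274,-1.65)
s=read_camera('side')
crop(s,220,110,320,260,5,'s9.png')"
```

```text
t 7.8333 pos [0.4971 0.021  0.276 ] yaw -2.6389527607448375 tilt [ 0.0034 -0.0038 -1.    ] w 0.15402243491705164
F [ 0.1179 -1.2769 -2.7449] T [-0.0545 -0.0567 -0.0125] q [-0.0052 -0.1048  1.918  -0.0039  1.3249  0.0418]
turn [ 0.0035  0.0036 -0.0173] shift [13.9421 -1.1049  1.9321]
```

View pics/s9.png

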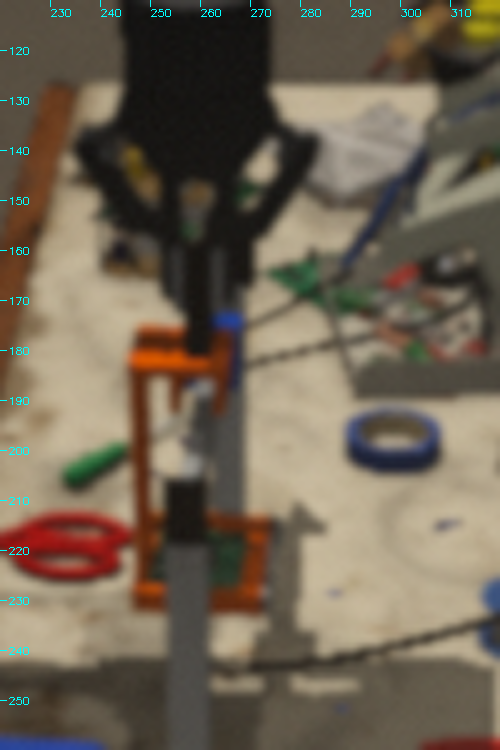

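servo_tool --targets "0.0035 0.0036 -0.017 12 -1.2 0 5;0 0 0 0 0 7 5;0 0 0 0 0 7 5;0 0 0 0 0 7 5;0 0 0 0 0 0 5"

```text
time: 8.3
tool_pos: [0.493, 0.0338, 0.2525]
tcp_rot: [-2.251, -2.188, 0.004]
wrist_force: [-0.7, 0.8, -2.5]
width: 0.155
```

```bash
python3 -c "
from h import *
st(.4966,.035,.2414,-1.65)
s=read_camera('side')
crop(s,220,150,280,240,8,'s10.png')"
```

```text
t 8.3 pos [0.493  0.0338 0.2525] yaw -1.6227287519532096 tilt [-0.0035  0.0004 -1.    ] w 0.1546168267469557
F [-0.6506  0.8273 -2.5455] T [0.0424 0.1268 0.0572] q [ 0.0177 -0.0938  1.9511  0.0004  1.2877  0.0459]
turn [-0.0035 -0.0003  0.0005] shift [ 1.3222  3.5646 11.0442]
```

View pics/s10.png

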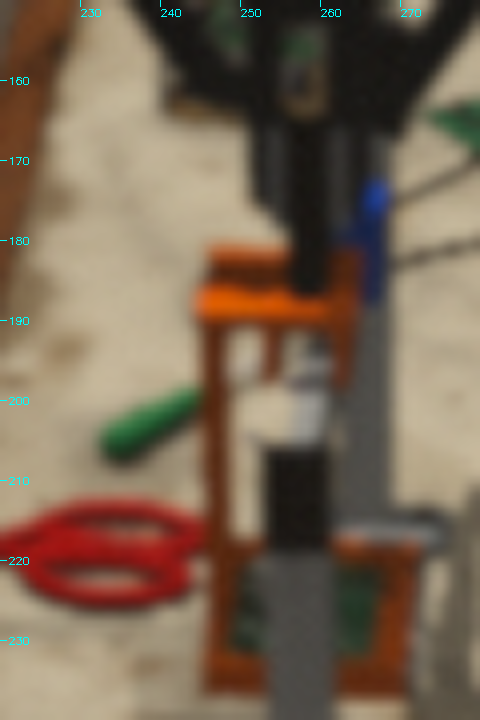

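servo_tool --targets "-0.0035 0 0 1 3.3 0 5;0 0 0 0 0 0 5;0 0 0 0 0 5 5;0 0 0 0 0 3 5;0 0 0 0 0 0 5"

```text
time: 8.77
tool_pos: [0.4967, 0.035, 0.245]
tcp_rot: [2.251, 2.189, 0.003]
wrist_force: [0.0, -0.1, -2.6]
width: 0.148
```

```bash
python3 -c "
from h import *
st(.4966,.035,.2414,-1.65)"
```

```text
t 8.7667 pos [0.4967 0.035  0.245 ] yaw -1.5925724611331638 tilt [ 0.0023  0.0002 -1.    ] w 0.1479825429355305
F [ 0.0303 -0.1061 -2.5837] T [-0.0165 -0.0231  0.0233] q [ 0.0202 -0.0856  1.9575  0.0001  1.2674  0.0479]
turn [ 0.0023 -0.0002  0.001 ] shift [ 0.0292 -0.1453  3.5738]
```

servo_tool --targets "0 0 0 0 0 2 5;0 0 0 0 0 1 5;0 0 0 0 0 0 5"

```text
time: 9.02
tool_pos: [0.4968, 0.0349, 0.2416]
tcp_rot: [2.251, 2.189, 0.003]
wrist_force: [0.1, 0.1, -2.5]
width: 0.154
```

```bash
python3 -c "
from h import *
st(.4966,.035,.2414,-1.65)
s=read_camera('side')
crop(s,220,150,280,240,8,'s11.png')"
```

```text
t 9.0167 pos [0.4968 0.0349 0.2416] yaw -1.6019958804046295 tilt [ 0.0022  0.0001 -1.    ] w 0.15427174231933122
F [ 0.0999  0.0777 -2.5484] T [ 0.0273 -0.048   0.0044] q [ 0.02   -0.0833  1.9617  0.0001  1.2611  0.0479]
turn [ 0.0022 -0.0002  0.0008] shift [ 0.1343 -0.1586  0.1815]
```

View pics/s11.png

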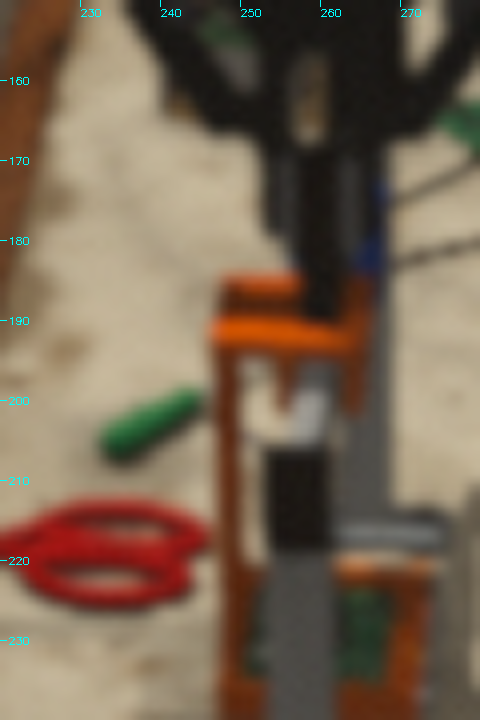

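servo_tool --targets "0 0 0 0 0 1.2 5;0 0 0 0 0 0 5"

```text
time: 9.23
tool_pos: [0.4972, 0.035, 0.2419]
tcp_rot: [2.251, 2.189, 0.004]
wrist_force: [0.3, -0.2, -2.3]
width: 0.158
```

servo_tool --targets "0 0 0 0 0 1.2 5;0 0 0 0 0 0 5"

```text
time: 9.4
tool_pos: [0.4978, 0.035, 0.2417]
tcp_rot: [2.25, 2.188, 0.007]
wrist_force: [-0.1, -0.0, -2.9]
width: 0.155
```

servo_tool --targets "0 0 0 0 -0.8 2.5 5;0 0 0 0 0 0 5;0 0 0 0 0 0 5"

```text
time: 9.65
tool_pos: [0.4987, 0.0351, 0.2423]
tcp_rot: [2.247, 2.185, 0.012]
wrist_force: [0.5, -0.1, -2.9]
width: 0.153
```

```bash
python3 -c "
from h import *
st(.4966,.035,.2414,-1.65)"
```

```text
t 9.65 pos [0.4987 0.0351 0.2423] yaw -1.6034860066229903 tilt [ 0.0103  0.0006 -0.9999] w 0.15260064485577113
F [ 0.46   -0.0564 -2.9083] T [-0.0009  0.0258 -0.0159] q [ 0.0202 -0.0855  1.9624  0.0005  1.2544  0.0481]
turn [ 0.0103 -0.0009  0.0008] shift [-0.2013 -2.089   0.8714]
```

servo_tool --targets "0.01 0 0 0 -2 -1 5;0 0 0 0 0 0 5;0 0 0 8 0 0 5;0 0 0 8 0 0 5;0 0 0 8 0 0 5"

```text
time: 10.07
tool_pos: [0.4965, 0.059, 0.2415]
tcp_rot: [-2.254, -2.186, 0.004]
wrist_force: [-0.8, -1.8, 0.1]
width: 0.153
```

```bash
python3 -c "
from h import *
st(.5002,.155,.243,-1.65)"
```

```text
t 10.0667 pos [0.4965 0.059  0.2415] yaw -1.7496768216857592 tilt [-0.0031 -0.0009 -1.    ] w 0.1531227055110923
F [-0.7608 -1.8317  0.0872] T [-0.3594 -0.0425 -0.0525] q [ 0.0689 -0.0755  1.9546 -0.0007  1.2656  0.0996]
turn [-0.003   0.001  -0.0017] shift [96.1106  0.7492 -1.6078]
```

servo_tool --targets "-0.003 0.001 0 5 0 -2 5;0 0 0 10 0 -0.3 5;0 0 0 10 0 -0.3 5;0 0 0 10 0 -0.3 5;0 0 0 10 0 -0.3 5;0 0 0 10 0 -0.3 5"

```text
time: 10.57
tool_pos: [0.498, 0.1172, 0.2437]
tcp_rot: [2.25, 2.185, -0.009]
wrist_force: [1.6, -5.3, -3.9]
width: 0.158
```

```bash
python3 -c "
from h import *
st(.5002,.155,.243,-1.65)"
```

```text
t 10.5667 pos [0.498  0.1172 0.2437] yaw -1.6690935871286487 tilt [-0.0005 -0.0073 -1.    ] w 0.1584867448262754
F [ 1.6298 -5.2598 -3.9283] T [-0.9774 -0.2169 -0.128 ] q [ 0.1872 -0.0543  1.9307 -0.0074  1.2671  0.2186]
turn [-0.0003  0.0073 -0.0003] shift [37.865   1.1117  0.4264]
```

servo_tool --targets "0 0.007 0 8 0 0 5;0 0 0 8 0.3 0 5;0 0 0 8 0.4 0 5;0 0 0 6 0 0 5" --newtons 90

```text
time: 10.9
tool_pos: [0.499, 0.1499, 0.2437]
tcp_rot: [2.25, 2.19, -0.006]
wrist_force: [0.5, -6.5, -2.4]
width: 0.15
```

```bash
python3 -c "
from h import *
st(.5002,.155,.243,-1.65)
s=read_camera('side');t=read_camera('top')
crop(s,220,120,290,220,7,'s12.png');crop(t,140,180,260,260,6,'t12.png')"
```

```text
t 10.9 pos [0.499  0.1499 0.2437] yaw -1.5441732088679303 tilt [-0.0019 -0.0035 -1.    ] w 0.15000104089963137
F [ 0.4746 -6.4842 -2.4159] T [-1.2193 -0.3375 -0.1078] q [ 0.246  -0.0351  1.9123 -0.0031  1.2671  0.2739]
turn [-0.0018  0.0035  0.0019] shift [5.0945 1.0562 0.6546]
```

View pics/s12.png

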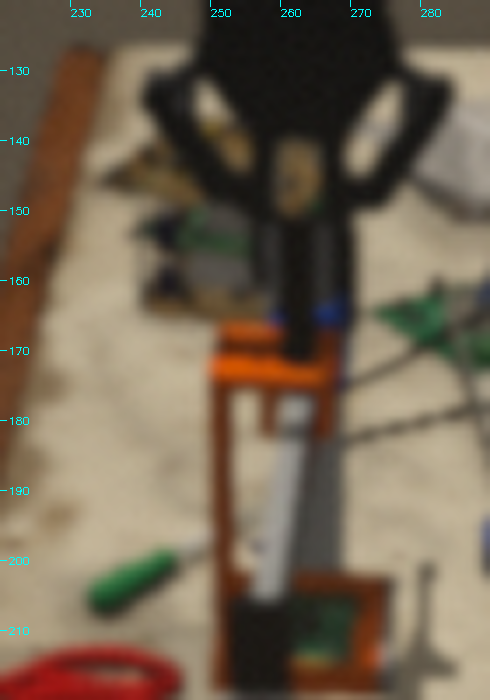

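View pics/t12.png

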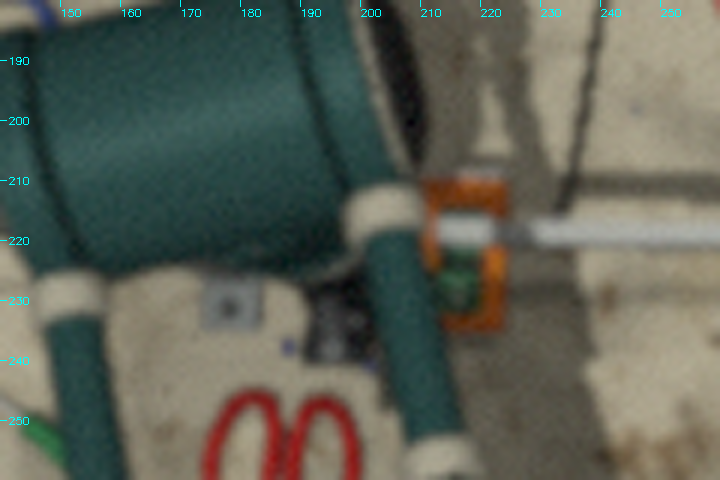

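```bash
python3 -c "
from h import *
t=read_camera('top')
for v in (213,228): 
  h=t['image'][v,215:230].astype(int); print(h.tolist())
print(onz(t,[(222.4,213),(222.4,228)],.093)[:,1]+.043)
print(onz(t,[(210.5,213)],.093)[:,1], onz(t,[(213,231)],.1)[:,1])"
```

```text
[[104, 57, 25], [108, 55, 25], [108, 58, 26], [105, 54, 21], [108, 59, 24], [107, 54, 19], [110, 58, 25], [104, 48, 5], [107, 54, 19], [109, 65, 38], [95, 74, 61], [87, 78, 66], [94, 90, 77], [93, 88, 77], [90, 87, 76]]
[[53, 69, 58], [52, 71, 58], [55, 68, 57], [47, 61, 47], [40, 51, 39], [66, 47, 26], [95, 52, 26], [101, 52, 11], [99, 44, 17], [86, 51, 35], [73, 59, 45], [67, 64, 53], [73, 68, 61], [70, 65, 56], [63, 63, 53]]
[0.15798227 0.15830839]
[0.1490832] [0.14133338]
```

servo_tool --targets "-0.002 0.003 0.002 2.5 1 2 5;0 0 0 1 0 2 5;0 0 0 1 0 2 5"

```text
time: 11.3
tool_pos: [0.4997, 0.1531, 0.239]
tcp_rot: [2.251, 2.189, -0.003]
wrist_force: [-0.5, -6.2, 0.3]
width: 0.147
```

```bash
python3 -c "
from h import *
st(.5002,.155,.2336,-1.65)"
```

```text
t 11.3 pos [0.4997 0.1531 0.239 ] yaw -1.6084597887565435 tilt [-0.0005 -0.0026 -1.    ] w 0.14666447269431698
F [-0.47   -6.2031  0.2695] T [-1.1294  0.0033 -0.1021] q [ 0.2512 -0.0301  1.9161 -0.0025  1.2567  0.28  ]
turn [-0.0004  0.0026  0.0007] shift [1.9392 0.4291 5.3871]
```

servo_tool --targets "0 0.002 0 0.5 0.3 2 5;0 0 0 0.5 0 2 5;0 0 0 0.5 0 2 5"

```text
time: 11.55
tool_pos: [0.4998, 0.1532, 0.2343]
tcp_rot: [2.252, 2.189, -0.003]
wrist_force: [-0.6, -5.0, 0.9]
width: 0.15
```

```bash
python3 -c "
from h import *
st(.5002,.155,.2336,-1.65)"
```

```text
t 11.55 pos [0.4998 0.1532 0.2343] yaw -1.6379647949411436 tilt [-0.0008 -0.0023 -1.    ] w 0.14976802332596054
F [-0.5592 -4.9921  0.852 ] T [-1.108   0.0195  0.0111] q [ 0.2512 -0.0266  1.9215 -0.0021  1.248   0.2805]
turn [-0.0007  0.0023  0.0002] shift [1.7702 0.3486 0.6871]
```

It's in the notch. One more small press, then check before opening.

servo_tool --targets "0 0 0 0 0 2 5;0 0 0 0 0 0 5"

```text
time: 11.72
tool_pos: [0.4997, 0.1528, 0.2336]
tcp_rot: [2.253, 2.188, -0.004]
wrist_force: [1.5, -4.6, -5.5]
width: 0.149
```

```bash
python3 -c "
from h import *
st(.5002,.155,.2336,-1.65)
s=read_camera('side');t=read_camera('top')
crop(s,220,120,290,220,7,'s13.png')"
```

```text
t 11.7167 pos [0.4997 0.1528 0.2336] yaw -1.6648564465053572 tilt [-0.0008 -0.0024 -1.    ] w 0.1487854198883423
F [ 1.5468 -4.5783 -5.4926] T [-1.1446 -0.2825 -0.1032] q [ 0.2505 -0.0265  1.9228 -0.0023  1.2467  0.2803]
turn [-0.0007  0.0025 -0.0003] shift [ 2.235   0.452  -0.0507]
```

View pics/s13.png

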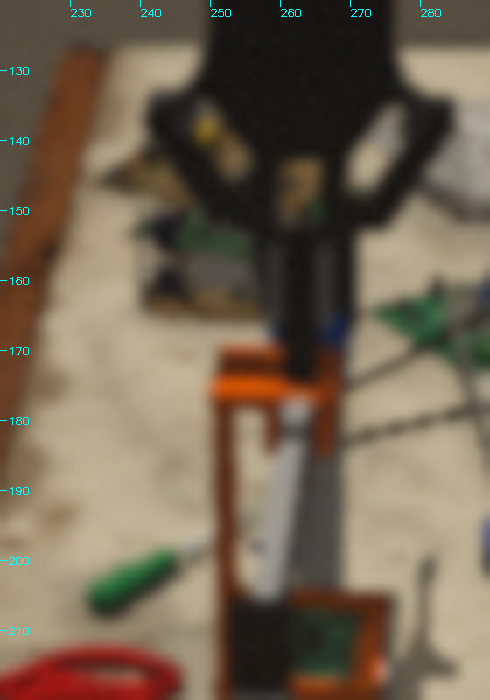

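servo_tool --targets "0 0 0 0 0 0 20;0 0 0 0 0 0 35;0 0 0 0 0 0 45;0 0 0 0 0 0 45;0 0 0 0 0 0 45;0 0 0 0 0 0 45"

```text
time: 12.32
tool_pos: [0.5004, 0.1573, 0.2357]
tcp_rot: [-2.251, -2.185, -0.011]
wrist_force: [-0.4, -0.1, -0.5]
width: 0.529
```

```bash
python3 -c "
from h import *
st(.5002,.155,.33,-1.65)
s=read_camera('side')
crop(s,220,120,290,220,7,'s14.png')"
```

```text
t 12.3167 pos [0.5004 0.1573 0.2357] yaw -1.7182649020298815 tilt [ 0.0019  0.0081 -1.    ] w 0.5285259672466602
F [-0.4353 -0.0728 -0.4579] T [-0.0315 -0.0131 -0.0061] q [ 0.2522 -0.028   1.9201  0.0078  1.2456  0.2797]
turn [ 0.0017 -0.0082 -0.0012] shift [ -1.5546   0.0439 -94.2705]
```

View pics/s14.png

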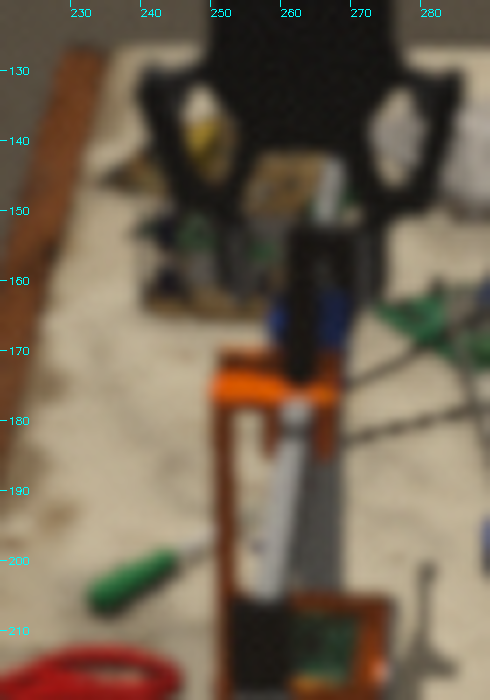

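Seated and free of the pads; the carrier did not move. I'll lift away.

servo_tool --targets "0 0 0 0 0 -8 45;0 0 0 0 0 -15 45;0 0 0 0 0 -18 45;0 0 0 0 0 -20 45;0 0 0 0 0 -20 45;0 0 0 0 0 -20 45;0 0 0 0 0 -10 45"

```text
time: 12.95
tool_pos: [0.4978, 0.1564, 0.35]
tcp_rot: [-2.247, -2.182, -0.001]
wrist_force: [-0.3, 0.0, 1.3]
width: 0.523
```

servo_tool --targets "0 0 0 0 -30 -10 45;0 0 0 0 -30 -10 45;0 0 0 0 -30 -10 45;0 0 0 0 -20 0 45;0 0 0 0 0 0 45"

```text
time: 13.37
tool_pos: [0.3866, 0.1599, 0.3862]
tcp_rot: [-2.251, -2.181, -0.011]
wrist_force: [-0.0, 0.4, -1.0]
width: 0.525
```

servo_tool --targets "0 0 0 -30 0 0 45;0 0 0 -35 0 0 45;0 0 0 -35 0 0 45;0 0 0 -35 0 0 45;0 0 0 -35 0 0 45;0 0 0 -35 0 0 45;0 0 0 -35 0 0 45;0 0 0 0 0 0 45"

```text
time: 14.03
tool_pos: [0.3817, -0.0886, 0.3841]
tcp_rot: [-2.242, -2.198, -0.019]
wrist_force: [-0.1, 1.2, 0.3]
width: 0.529
```

```bash
python3 -c "
from h import *
st(.5002,.155,.33,-1.65)
s=read_camera('side');t=read_camera('top')
crop(s,220,120,290,220,7,'s15.png');crop(t,140,190,300,270,5,'t15.png')"
```

```text
t 14.0333 pos [ 0.3817 -0.0886  0.3841] yaw -1.14685663185288 tilt [ 0.0069  0.0099 -0.9999] w 0.5288499315722178
F [-0.1201  1.2098  0.3258] T [ 0.0514 -0.0172  0.0121] q [-0.3019 -0.3523  1.9217  0.0115  1.5686 -0.2819]
turn [ 0.0066 -0.0101  0.0088] shift [245.364  113.2424  57.3192]
```

View pics/s15.png

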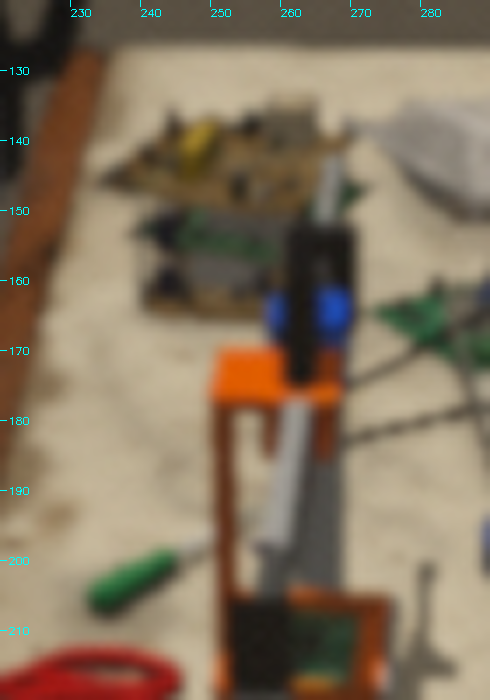

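View pics/t15.png

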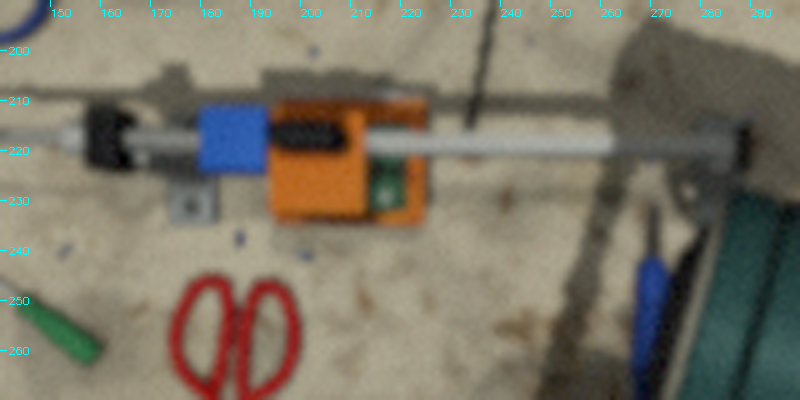

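```bash
python3 -c "
from h import *
t=read_camera('top')
P=onz(t,[(180.2,217),(210.6,230),(224.6,228)],.222);print('blue left edge travel',P[0,1]-.1324)
print('bridge centre y', onz(t,[(211.2,228)],.21)[:,1]+.025,'tray', onz(t,[(224.3,228)],.067)[:,1]+.043,'notch ~.158')
print(t['image'][228,205:228].tolist())"
python3 -c "
from workcell import finish_job; print(finish_job())"
```

```text
blue left edge travel 0.0789578316356443
bridge centre y [0.15729728] tray [0.15551009] notch ~.158
[[186, 107, 37], [184, 104, 34], [185, 103, 36], [181, 103, 32], [187, 107, 39], [188, 110, 40], [184, 109, 44], [154, 96, 39], [95, 64, 32], [52, 66, 48], [65, 92, 72], [95, 115, 96], [102, 116, 98], [81, 102, 84], [60, 85, 62], [75, 80, 52], [128, 90, 47], [162, 93, 37], [162, 97, 36], [141, 84, 32], [108, 80, 58], [106, 102, 87], [132, 128, 110]]
the job is handed in; nothing more can be done
None
```

I hooked the carrier over the bare loading section, slid it against the follower and lowered it into the notch. I then released it, backed the arm away and handed the job in after about 14 s of robot time. No verdict is reported, so what follows rests on my own checks.

- **Seating:** with the carrier resting on the rail the TCP was at 0.2415 m. In the notch it was at 0.2336 m, about the notch's full 8 mm depth lower.
- **Position along the rail:** the carrier's middle measured 0.1555 m (tray edge) and 0.157 m (bridge edge), against 0.158 m for the notch. The two differ by about 2 mm, which is within the camera error.
- **Follower:** it measured about 79 mm back, where 80 mm is expected.
- **Carrier and board:** in the last pictures the carrier hangs upright and in line with the rail. The green board is in the tray, and the carrier did not move visibly when released. I judged the upright angle and the board's position by eye, not by measurement.
- **Other things on the bench:** the arm touched none of them on its path, and those in view in the last pictures look unmoved. I did not measure them.

One thing disagreed on the way. When I first lowered the carrier onto the rail, the wrist force showed no contact while the height stopped falling. The contact was confirmed once the slide began.

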